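Spin the trued wheel and brake it on the pointer

TASK

A small bicycle wheel lies flat on a bench stand, free to turn. Flick it spinning counter-clockwise as seen from above and let its reflector run freely past the stand's pointer at least twice; then, while it is still turning, brake it with a fingertip on the tyre so that it comes to rest in one go with the reflector in line with the pointer (letting it stop elsewhere and nudging it there afterwards does not count). Keep the fingertip there and finish with it still resting on the tyre, holding the wheel; do not lift the wheel or disturb the other things on the bench.

Things in the scene. Friction and masses are not known exactly. Their poses are not given: they have to be found in the camera images.
- stand: Fixed bench stand under the wheel: grey base 170 x 150 x 14 mm, and on its +x side a low arm with a thin upright 166 mm from the centre bearing the pointer, a level steel cone whose tip points inwards, 132 mm off centre, 94 mm up. Pointer and upright stay outside the tyre and no higher than 104 mm. Origin: on the bench, on the wheel's vertical turning axis; x points from the axis to the pointer.
- tyre: Black rubber tyre, a level flat-sided ring: outer diameter 250 mm, inner 176 mm, 45 mm thick; flat upper face 103.5 mm above the bench, on which a finger can slide freely all round (rim, spokes, reflector inside lie lower). Origin: on the axis at its underside, x towards the reflector. Grips like rubber (friction near 1). Wheel about 0.6 kg, inertia 0.005 kg m2; its axle only sits in the stand.
- wheel (a joint): Turning angle of the wheel, rad, counter-clockwise from above positive, endless (counts on past full turns): 0, 6.28, 12.57, ... = reflector at the pointer. It starts between 0.6 and 4.2, so the second passing of the pointer is at 12.57. The bearing is nearly free: 3 rad/s falls to 1 rad/s in roughly 13 s.
- reflector (a point): Mark on the wheel: the point on the tyre's upper face 105 mm from the axis (middle of the ring), straight outwards from the spoke reflector, a white plate 40 x 44 x 10 mm among the spokes, its centre 60 mm from the axis, its top about 3 mm below the tyre's upper face. The thin black valve stem opposite is not the mark.
- pointer (a point): Where the mark must stop: the point 105 mm from the axis, at the height of the tyre's upper face, on the line from the axis to the pointer's tip. Does not turn with the wheel.
- hub (a point): Centre of the wheel on its axis, at the height of the tyre's upper face (103.5 mm above the bench). The axle's end nut there, 18 mm wide, stands 7 mm higher.
- bearing_cup: Steel bearing ring, 44 mm across, 14 mm high, lying near the stand: leave alone. Origin under its centre.
- tape_measure: Black tape measure, 66 x 36 x 58 mm, standing near the stand: leave alone. Origin under its centre.
- socket: Steel socket, 26 mm across, 45 mm high, upright near the stand: leave alone. Origin under its centre.
- pedal: Black bicycle pedal, 92 x 70 x 25 mm with a 45 mm spindle, lying near the stand: leave alone. Origin under its centre.
- screwdriver: Screwdriver lying to the robot's right: leave alone. Origin under its centre.
- spray_can: Spray can, 64 mm across, 190 mm high, to the robot's left: leave alone. Origin under its centre.
- flap_disc: Grinding disc, 114 mm across, 14 mm thick, to the robot's left: leave alone. Origin under its centre.
- wrench: Wrench lying to the robot's right: leave alone. Origin under its centre.

How it is judged:
By the outcome, as a careful person would: the job done as asked, in the order asked, and still so for the second after the job is handed in, while the arm keeps its last pose, push and grip.
It also fails if it takes over 67 s, if anything falls off the work surface, if the arm or the gripper's body presses on something with over 40 N, if the wrist force passes 120 N, or if a joint passes its speed limit or range.

ROBOT

A 6-joint arm with a two-finger parallel gripper is mounted at the origin on the work surface. World frame = base frame: x ahead of the robot, y to its left, z up, the work surface at z = 0. Lengths are in mm, angles in rad, forces in N, time in s.
With the tool pointing down it reaches from about 225 to 725 mm from the base axis. Payload 3.1 kg.
Tool frame: the origin (TCP) lies between the finger pads; the fingertips stand bot.finger_overhang ahead of it and the grasp point (between the pads) lies 5 mm behind it (bot.finger_overhang is the distance from the TCP to the fingertips, in mm); z points along the fingers, y is the line along which they close (so a half turn about z gives the same grasp; the last joint's range is limited). The gripper opens to 85 mm and grips with 20 to 120 N. Pads are 22 mm wide; open, the fingers measure 114 mm over their backs; the gripper's body (76 mm by 85 mm) begins 54 mm behind the grasp point. The pads swing forward as they close: fully open they stand 13 mm farther back than shut.
Start: joints at [1.034, 0.048, 0.099, 1.622, 0, 1.443], TCP at [208.698, 481.729, 218.112] pointing down, gripper open.
Joint ranges: [-2.91, 2.91], [-0.99, 1.94], [-1.21, 1.42], [-2.12, 2.29], [-1.49, 1.47], [-3.14, 3.14]. Speed limits (rad/s): [2.79, 2.79, 3.14, 3.14, 3.14, 3.14].

INTERFACE

Orientations are given as a unit quaternion [w, x, y, z].
In Python, from rig import bot gives the robot as it stands.
- The arm moves only by the shell command python3 -m crank 'ROWS' [FORCE]. ROWS is JSON, a list that holds one entry, the list of rows, each a list of 7 numbers: the shift along the world's x, y, z normalised to -1 to 1, where 1 is 0.03 m, then the turn, a rotation vector about the world's x, y, z normalised to -1 to 1, where 1 is 90 degrees, then the closure, from -1 (fully open) to 1 (shut). In form: [[[x, y, z, ax, ay, az, hand], ...]]. A call has 1 to 10 rows; each row shifts and turns the commanded pose from where the row before left it; what a row does not reach is not made up. A row lasts 1/10 s, in which the tool goes at most 50 mm and 8.59 degrees, less where a joint would pass 70% of its speed; a pose out of reach is approached as far as the arm can. A call with a number of a shift or a turn outside -1 to 1 is refused whole. A call with a gripper value outside its range is refused whole. The fingers move at their own pace and stop on an object; FORCE is the grip in N (left out, the last holds). Time passes only in rows, so rows that do not move let the fingers close. It gives the time, the measured TCP pose, the force, the opening and the grip force at its end, in the units of the state.
- bot.get_state(): the state, without advancing time (a new reading comes with each control period).
- bot.read_camera(name): name is "scene" or "top"; returns the picture (420x560x3 uint8, red, green, blue); there is no depth.
- bot.calibration(name): a dict with "K" (3x3 intrinsics, pixels), "k1" (the pictures are not rectified: a ray, as slopes to the right and down, at radius r is drawn at 1 + k1 r^2 times it, then the intrinsics apply), "eye" and "rotation" of the camera in the world. Camera axes: x right, y up, looking along -z (the intrinsics and any distortion apply to the point x, -y, -z); pixel columns grow to the right and rows downward; lengths in mm; the calibration is good to about 2 mm. A picture is of the moment at which its call begins. calibration takes no time and is no camera call.
- bot.hand_in(): hands the job in; it is judged then, once.
The state is a dict: "clock": time; "q": joint angles; "qvel": joint speeds; "joint_efforts": joint torques, N m; "position": TCP position; "orientation": TCP orientation; "force": force on the tool from outside, world axes, zero at the start; "moment": the same for the moment, N m; "finger_gap": finger opening in mm; "grip_force": force on a finger pad.
Only numpy, scipy, OpenCV 4.12 (cv2) and the standard library are available. Lean on these libraries where they do the work, as an engineer would, in place of code of your own. Each camera call takes 0.05 s, during which the arm holds its last target. There are 200 camera calls.

## Working session

There is one attempt and no reset: what is moved stays moved. The work goes in short steps, Python scripts to look and compute and a shell command to move; the robot and the scene stay as the last step left them, time stands still between calls to the robot, and variables do not carry over. Pictures are saved under pics/ and viewed, at most 10 in all, crops included, and the job is handed in when it is done.

```bash
mkdir -p pics; ls; python3 - <<'E'
from rig import bot
import cv2
s=bot.get_state();print(s, bot.finger_overhang)
for n in("scene","top"):
    im=bot.read_camera(n);cv2.imwrite(f"pics/{n}0.png",im[:,:,::-1]);c=bot.calibration(n);print(n,c)
E
```

```text
pics
{'clock': 0.0, 'q': array([1.03422994e+00, 4.87652162e-02, 9.75201490e-02, 1.62202351e+00,
       8.84705587e-06, 1.44300859e+00]), 'qvel': array([-1.13378640e-03,  9.39189904e-04, -6.28396203e-05, -5.50635432e-04,
       -9.53945617e-04, -1.32452772e-03]), 'joint_efforts': array([ 1.38736350e-04, -3.38779736e+01,  3.20016861e+01,  2.01343722e-02,
       -1.67123113e-05, -1.22112462e-05]), 'position': array([208.33367819, 481.15228342, 216.87077049]), 'orientation': array([-4.07283919e-04,  2.02969085e-01,  9.79184366e-01, -1.16710799e-03]), 'force': array([0.87850944, 0.02253353, 0.12826933]), 'moment': array([ 0.02429978, -0.03744151,  0.00957902]), 'grip_force': 0.0, 'finger_gap': 85.10819219461186} 14.0
scene {'K': array([[394.66014809,   0.        , 284.53754988],
       [  0.        , 394.66014809, 209.24410017],
       [  0.        ,   0.        ,   1.        ]]), 'k1': 0.008355547827351503, 'eye': array([1356.29085582, -161.79936117, 1082.66554398]), 'rotation': array([0.71819154, 0.25475452, 0.20867254, 0.61299007])}
top {'K': array([[453.23840526,   0.        , 280.18560798],
       [  0.        , 453.23840526, 204.16809126],
       [  0.        ,   0.        ,   1.        ]]), 'k1': 0.036495041653913755, 'eye': array([ 360.53284878,   -3.49278006, 1283.99515392]), 'rotation': array([-0.70417804, -0.05874602,  0.06166783,  0.70489664])}
```

View pics/top0.png

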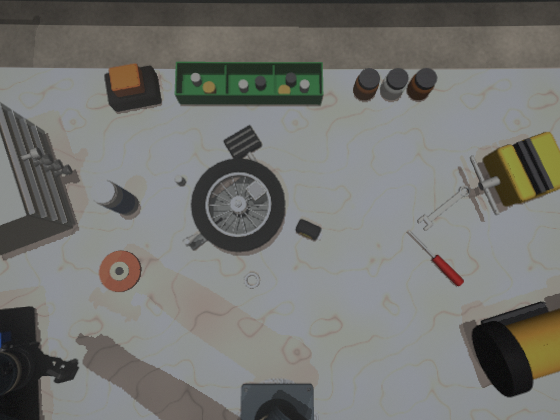

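View pics/scene0.png

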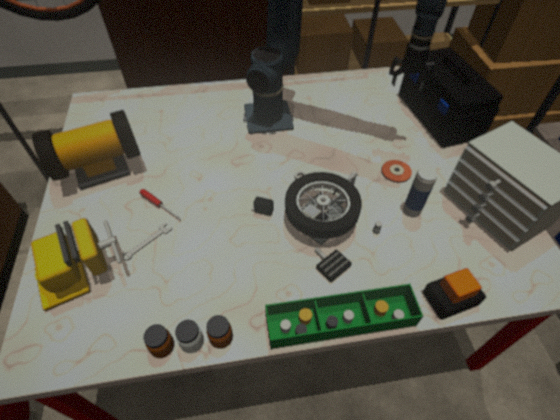

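The top view shows the wheel at about (238,204), its white reflector near (257,187), and the pointer stand arm at the lower left near (195,241). The scene view shows the same layout, with the wheel at (322,203).

```bash
cat > h.py <<'E'
import numpy as np,cv2
from scipy.spatial.transform import Rotation as R
from rig import bot
def cam(n):
    c=bot.calibration(n);q=np.array(c["rotation"]);return c,R.from_quat(np.r_[q[1:],q[0]]).as_matrix()
def ray(n,uv):
    c,M=cam(n);p=cv2.undistortPoints(np.array(uv,float).reshape(-1,1,2),c["K"],np.array([c["k1"],0,0,0.]))[:,0]
    return c["eye"],(M@np.c_[p[:,0],-p[:,1],-np.ones(len(p))].T).T
def plane(n,uv,z):
    e,d=ray(n,uv);return e+d*((z-e[2])/d[:,2])[:,None]
def proj(n,P):
    c,M=cam(n);v=(M.T@(np.array(P,float).reshape(-1,3)-c["eye"]).T).T
    return cv2.projectPoints(np.c_[v[:,0],-v[:,1],-v[:,2]],np.zeros(3),np.zeros(3),c["K"],np.array([c["k1"],0,0,0.]))[0][:,0]
def topview(n,im,z,c,half=190,s=2):
    g=np.arange(-half,half,1/s);yy,xx=np.meshgrid(c[1]-g,c[0]-g) # rows: x down from high; cols: y from high
    P=np.c_[xx.ravel(),yy.ravel(),np.full(xx.size,z)]
    P[:,0]=c[0]-np.repeat(g,len(g));P[:,1]=c[1]-np.tile(g,len(g));P[:,0]=2*c[0]-P[:,0] if False else P[:,0]
    m=proj(n,P).astype(np.float32).reshape(len(g),len(g),2)
    return cv2.remap(im,m[...,0],m[...,1],cv2.INTER_LINEAR)
E
python3 - <<'E'
from h import *
for n,box in(("top",(150,130,330,290)),("scene",(240,140,400,290))):
    im=cv2.imread(f"pics/{n}0.png");x0,y0,x1,y1=box
    print(n,"dark contour of tyre")
    g=im.max(2);m=((g<50)*255).astype(np.uint8);mm=np.zeros_like(m);mm[y0:y1,x0:x1]=m[y0:y1,x0:x1]
    cs,_=cv2.findContours(mm,cv2.RETR_EXTERNAL,cv2.CHAIN_APPROX_NONE);c=max(cs,key=cv2.contourArea)
    print(cv2.fitEllipse(c),cv2.contourArea(c))
    P=plane(n,c[:,0,:],103.5)[:,:2].astype(np.float32);print(cv2.minEnclosingCircle(P))
im=cv2.imread("pics/top0.png")[130:290,160:340];a=cv2.resize(im,None,fx=3.6,fy=3.6,interpolation=cv2.INTER_CUBIC)
cv2.imwrite("pics/topz.png",np.clip(a*1.6,0,255).astype(np.uint8)[:600,:])
print(plane("top",[(238,204),(239,204),(195,241),(257,187)],103.5))
E
```

```text
top dark contour of tyre
((240.34304809570312, 201.95053100585938), (84.62264251708984, 100.25349426269531), 14.38013744354248) 6150.5
((589.7985229492188, 89.51211547851562), 149.58413696289062)
scene dark contour of tyre
((323.6622009277344, 205.83584594726562), (59.5245475769043, 66.7302017211914), 82.78324890136719) 1362.5
((585.56787109375, 96.92858123779297), 135.4319610595703)
[[564.30134175 102.89494645 103.5       ]
 [564.29958337 100.25626311 103.5       ]
 [466.73146622 213.1374737  103.5       ]
 [610.14455653  53.06702494 103.5       ]]
```

View pics/topz.png

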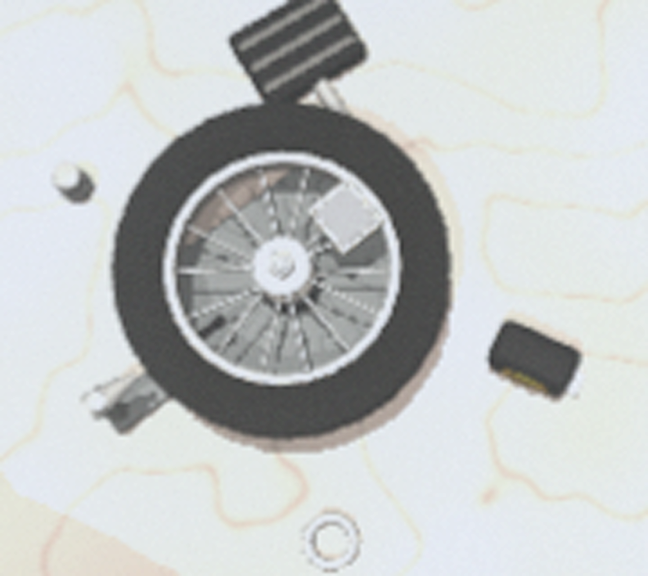

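The crop shows the tyre outline centred at about (238,205) and the reflector plate at (255.7,189.6). The pointer arm is at the lower left, around (187,240) to (204,238). I'll refine each of these.

```bash
cat > loc.py <<'E'
from h import *
from scipy.optimize import least_squares
def tyre(n,im,c0):
    # radial search for outer edge (dark->bright) on the far side
    g=im.max(2).astype(np.float32);e=cam(n)[0]["eye"][:2];far=np.arctan2(*(np.array(c0)-e)[::-1])
    pts=[]
    for a in far+np.radians(np.arange(-80,81,4)):
        r=np.arange(112,140,.5);P=np.c_[c0[0]+r*np.cos(a),c0[1]+r*np.sin(a),np.full(len(r),103.5)]
        uv=proj(n,P).astype(np.float32);v=cv2.remap(g,uv[:,:1],uv[:,1:],cv2.INTER_LINEAR)[:,0]
        d=np.diff(cv2.GaussianBlur(v[:,None],(1,7),0)[:,0]);i=d.argmax()
        if d[i]>2: pts.append(P[i,:2])
    pts=np.array(pts);s=least_squares(lambda c:np.hypot(*(pts-c).T)-125,c0,loss='soft_l1',f_scale=1.5)
    return s.x,np.abs(s.fun).mean(),len(pts)
if __name__=="__main__":
    out=[]
    for n in("top","scene"):
        im=cv2.imread(f"pics/{n}0.png");c=(565,101)
        for _ in range(3): c,e,k=tyre(n,im,c)
        print(n,c,e,k)
        t=topview(n,im,94,c,half=190,s=1.05*1.4);cv2.circle(t,(t.shape[1]//2,)*2,2,(0,0,255),1)
        out.append(t)
    m=min(o.shape[0] for o in out);t=np.clip(np.hstack([o[:m,:m][m//2-60:, :m//2+60] for o in out])*1.5,0,255).astype(np.uint8)
    print(t.shape);t=cv2.resize(t,(800,int(800*t.shape[0]/t.shape[1])),interpolation=cv2.INTER_CUBIC);print(t.shape);cv2.imwrite("pics/rect.png",t)
E
python3 loc.py
```

```text
top [564.40542393 102.88831237] 0.8909764477135518 40
scene [570.77110374 104.35202742] 1.7594740115985192 40
(340, 678, 3)
(401, 800, 3)
```

View pics/rect.png

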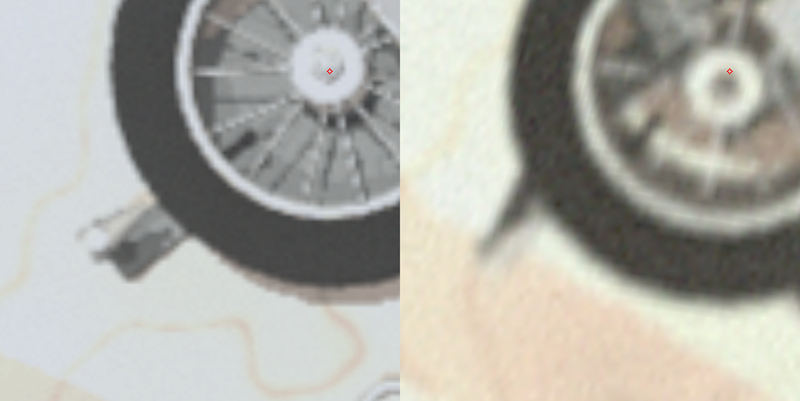

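The pointer upright's highlight sits 166 mm from the hub at a bearing of about 125.7°. The scene view agrees at about 126°. I'll close the fingers and move over the robot-side part of the tyre.

```bash
python3 - <<'E'
from h import *
p=plane("top",[(255.7,189.6)],100.5)[0];print(p,np.degrees(np.arctan2(p[1]-102.9,p[0]-564.4)))
print(plane("top",[(237.7,203)],110.5), "start at bearing 195:",564.4+105*np.cos(np.radians(195)),102.9+105*np.sin(np.radians(195)))
E
python3 -m crank '[[[0.6,-0.95,0,0,0,0,1],[0.6,-0.95,0,0,0,0,1],[0.6,-0.95,0,0,0,0,1],[0.6,-0.95,0,0,0,0,1],[0.6,-0.95,0,0,0,0,1],[0.6,-0.95,0,0,0,0,1],[0.6,-0.95,0,0,0,0,1],[0.6,-0.95,0,0,0,0,1],[0.6,-0.95,0,0,0,0,1],[0.6,-0.95,0,0,0,0,1]]]'
```

```text
[603.70795242  56.62099497 100.5       ] -49.656458872726965
[[565.75898528 103.08967696 110.5       ]] start at bearing 195: 462.9777882396478 75.72400026423531
clock: 1.1
position: [389.0, 195.4, 217.6]
orientation: [-0.0, 0.203, 0.979, -0.0]
force: [0.2, 0.1, -0.2]
finger_gap: -0.3
grip_force: 0.0
```

```bash
python3 -m crank '[[[0.5,-0.8,-0.6,0,0,0,1],[0.5,-0.8,-0.6,0,0,0,1],[0.5,-0.8,-0.6,0,0,0,1],[0.5,-0.8,-0.6,0,0,0,1],[0.5,-0.8,-0.6,0,0,0,1],[0,0,0,0,0,0,1],[0,0,0,0,0,0,1]]]'
```

```text
clock: 1.8
position: [462.8, 76.4, 127.1]
orientation: [-0.001, 0.204, 0.979, -0.0]
force: [0.1, -0.6, -0.3]
finger_gap: -0.1
grip_force: 0.0
```

Fingertips should be at about 113 mm. I'll descend gently and watch the force.

```bash
python3 -m crank '[[[0,0,-0.13,0,0,0,1],[0,0,-0.1,0,0,0,1],[0,0,0,0,0,0,1]]]'; python3 -m crank '[[[0,0,-0.05,0,0,0,1],[0,0,0,0,0,0,1]]]';  python3 -m crank '[[[0,0,-0.04,0,0,0,1],[0,0,0,0,0,0,1]]]'
```

```text
clock: 2.1
position: [463.4, 77.5, 121.3]
orientation: [0.0, 0.202, 0.979, 0.0]
force: [1.1, -0.1, -0.1]
finger_gap: 0.0
grip_force: 0.0
clock: 2.3
position: [463.6, 77.1, 119.8]
orientation: [0.0, 0.203, 0.979, 0.0]
force: [0.0, 0.3, -0.4]
finger_gap: -0.1
grip_force: 0.0
clock: 2.5
position: [463.6, 76.8, 118.4]
orientation: [-0.0, 0.203, 0.979, -0.0]
force: [-0.6, -0.4, 0.0]
finger_gap: 0.1
grip_force: 0.0
```

```bash
python3 - <<'E'
from h import *
for n,b in(("top",(160,130,340,290)),("scene",(230,130,410,290))):
    im=bot.read_camera(n)[:,:,::-1];cv2.imwrite(f"pics/{n}1.png",im)
    cv2.imwrite(f"pics/{n}1z.png",np.clip(1.5*cv2.resize(im[b[1]:b[3],b[0]:b[2]],None,fx=2.2,fy=2.2,interpolation=2),0,255).astype(np.uint8))
cv2.imwrite("pics/pair1.png",np.hstack([cv2.imread("pics/top1z.png"),cv2.imread("pics/scene1z.png")]))
E
```

```text
(no output)
```

View pics/pair1.png

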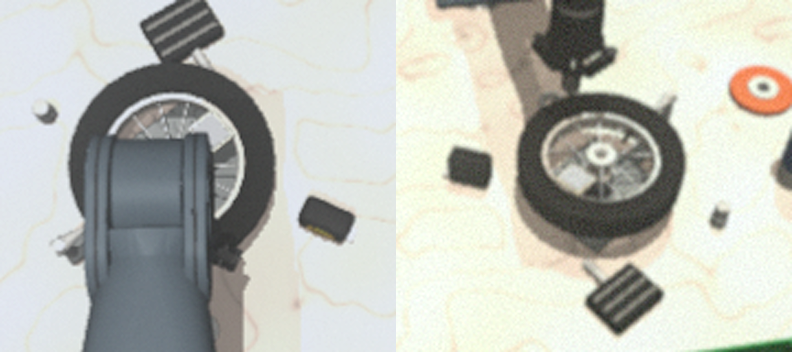

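Top view: the arm covers most of the wheel when the finger is here. Scene view: the wheel is fully visible and the fingertip is at about (571,85), just above the tyre's robot-side edge. I'll keep descending until contact, and measure the scene camera's bias from the reflector.

```bash
python3 -m crank '[[[0,0,-0.04,0,0,0,1],[0,0,0,0,0,0,1]]]';  python3 -m crank '[[[0,0,-0.03,0,0,0,1],[0,0,0,0,0,0,1]]]'; cat > refl.py <<'E'
from h import *
import sys
def blobs(im,b=(570,104),z=100.5):
    # whitish blob inside the spoke annulus 38..80 mm, in rectified frame (2 px/mm), row=-x col=-y
    s=2;t=topview("scene",im,z,b,half=90,s=s);g=t.min(2).astype(np.float32)
    N=len(g);yy,xx=np.mgrid[:N,:N];X=(N/2-yy)/s;Y=(N/2-xx)/s
    return t,g,X,Y
def angle(im,b):
    t,g,X,Y=blobs(im,b);r=np.hypot(X,Y);k=cv2.blur(g,(61,61)) # plate ~ 30 mm window
    k=cv2.blur(g,(65,65));m=(r>50)&(r<70);kk=np.where(m,k,0);i=np.unravel_index(kk.argmax(),kk.shape)
    w=np.where((np.hypot(X-X[i],Y-Y[i])<24)&(r<76)&(r>35),np.clip(g-0.8*np.percentile(g[(np.hypot(X-X[i],Y-Y[i])<20)],80),0,None),0)
    return (w*X).sum()/w.sum(),(w*Y).sum()/w.sum(),k[i]
if __name__=="__main__":
    im=cv2.imread("pics/scene0.png")
    for b in((564.4,102.9),(568,104),(570.8,104.4)):
        x,y,v=angle(im,b);print(b,x+b[0],y+b[1],np.degrees(np.arctan2(y,x)),np.hypot(x,y),v)
    t=blobs(im)[0];cv2.imwrite("pics/r0.png",np.clip(t*1.5,0,255).astype(np.uint8))
    print(plane("scene",[(322.5,200)],110.5))
E
python3 refl.py
```

```text
clock: 2.8
position: [463.6, 76.7, 117.1]
orientation: [-0.0, 0.203, 0.979, -0.0]
force: [0.1, -0.4, -0.1]
finger_gap: 0.2
grip_force: 0.0
clock: 3.0
position: [463.6, 76.7, 116.2]
orientation: [-0.0, 0.203, 0.979, -0.0]
force: [-0.4, 0.6, 0.3]
finger_gap: -0.2
grip_force: 0.0
(564.4, 102.9) 603.7640469242348 59.204221679844125 -47.98538170097962 58.81198205516935 133.12213
(568, 104) 604.0934714224354 58.872207905657525 -51.346975836259716 57.78629853721694 133.11882
(570.8, 104.4) 604.2683907293389 58.64781215740408 -53.81398707493041 56.686822722709366 133.11716
[[577.55140184 101.45640413 110.5       ]]
```

View pics/r0.png

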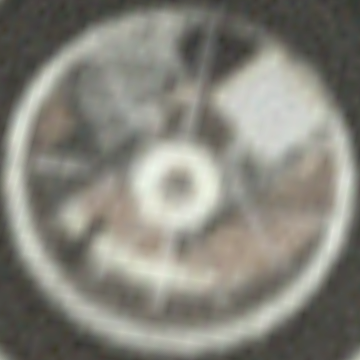

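The rectified scene view shows the reflector plate centred at about (271,107), giving a bearing of about -49.5°, which matches the top view. Next I'll continue the descent and make one zoomed check of the pointer with candidate bearings drawn on it.

```bash
python3 -m crank '[[[0,0,-0.03,0,0,0,1],[0,0,0,0,0,0,1]]]';  python3 -m crank '[[[0,0,-0.03,0,0,0,1],[0,0,0,0,0,0,1]]]'; python3 - <<'E'
from h import *
o=[]
for n,b in(("top",(564.4,102.9)),("scene",(566.5,104.9))):
    im=cv2.imread(f"pics/{n}0.png")
    u=proj(n,[(b[0]-150*.57,b[1]+150*.82,94)])[0].astype(int);h=20;s=10;x0,y0=u-h
    z=np.clip(1.5*cv2.resize(im[y0:y0+2*h,x0:x0+2*h],None,fx=s,fy=s,interpolation=2),0,255).astype(np.uint8)
    for a,c in((123,(255,0,0)),(125,(0,160,0)),(127,(0,0,255))):
        t=np.radians(a)
        for r in(132,166): 
            for zz in ((94,) ): 
                p=(proj(n,[(b[0]+r*np.cos(t),b[1]+r*np.sin(t),zz)])[0]-(x0,y0)+.5)*s;cv2.circle(z,tuple(int(v) for v in p),3,c,1)
    o.append(z)
cv2.imwrite("pics/ptr.png",np.hstack(o))
E
```

```text
clock: 3.2
position: [463.6, 76.7, 115.4]
orientation: [-0.0, 0.203, 0.979, -0.0]
force: [-0.5, 0.1, 1.3]
finger_gap: -0.1
grip_force: 0.0
clock: 3.4
position: [463.6, 76.7, 114.5]
orientation: [-0.0, 0.203, 0.979, -0.0]
force: [-0.1, 0.1, -0.8]
finger_gap: 0.1
grip_force: 0.0
```

View pics/ptr.png

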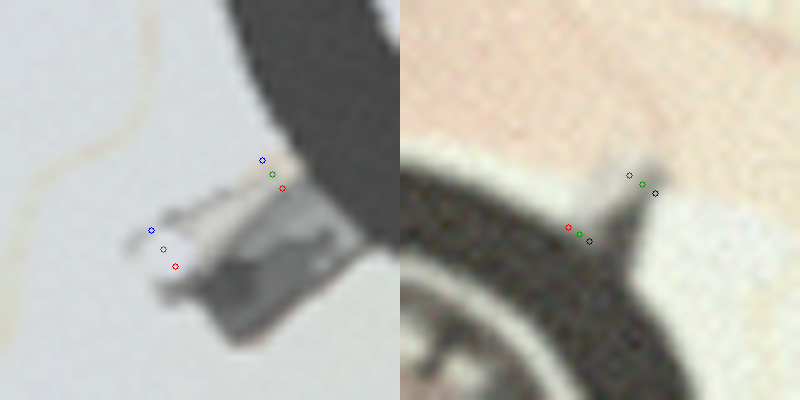

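Pointer zoom: in the top view the cone axis runs from about (177,255) to a tip near (283,167), which fits a bearing of about 125.3°. The finger still hasn't touched anything, so I'll check the overhang and the fingertip position.

```bash
python3 - <<'E'
from h import *
print(bot.finger_overhang, bot.get_state()["finger_gap"])
print(plane("scene",[(309.5,168.6)],104))
im=bot.read_camera("scene")[:,:,::-1];p=proj("scene",[(463.6,76.7,100.5)])[0];print(p)
x0,y0=(p-25).astype(int);z=cv2.resize(im[y0:y0+50,x0:x0+50],None,fx=8,fy=8,interpolation=2)
cv2.imwrite("pics/tip.png",np.clip(z*1.6,0,255).astype(np.uint8))
E
```

```text
14.0 0.0842742694578585
[[427.66087308  89.88886485 104.        ]]
[307.74916158 177.25916962]
```

View pics/tip.png

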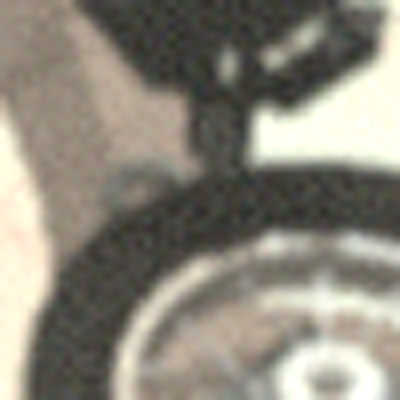

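The fingertip is drawn at about (220,165), merging with the black tyre's rim, so I can't see from this image whether it is touching. I'll descend further in small steps.

```bash
for i in 1 2 3; do python3 -m crank '[[[0,0,-0.03,0,0,0,1],[0,0,0,0,0,0,1]]]' | grep -E "pos|^force"; python3 -c "
from rig import bot
s=bot.get_state();print(s['joint_efforts'][1:3],s['moment'])"; done
```

```text
position: [463.6, 76.7, 113.6]
force: [0.2, 0.6, -0.4]
[-28.44204426  32.03457713] [ 0.01251411 -0.05548917 -0.03980724]
position: [463.6, 76.7, 112.7]
force: [-0.4, -0.3, -0.4]
[-28.44322443  32.02451706] [-0.04219773 -0.00893734  0.02530794]
position: [463.6, 76.7, 111.8]
force: [-0.1, 0.3, 0.6]
[-28.44543636  32.0160234 ] [-0.00545577  0.030508    0.01480687]
```

```bash
python3 - <<'E'
from h import *
im=np.mean([bot.read_camera("scene")[:,:,::-1].astype(float) for _ in range(6)],0)
x0,y0=282,152;z=cv2.resize(np.clip((im[y0:y0+50,x0:x0+50]-8)*4,0,255).astype(np.uint8),None,fx=11,fy=11,interpolation=2)
for r in (89,125):
    for b in range(170,260,4):
        t=np.radians(b);p=(proj("scene",[(566.5+r*np.cos(t),104.9+r*np.sin(t),103.5)])[0]-(x0,y0)+.5)*11;cv2.circle(z,tuple(int(v) for v in p),2,(0,0,255),-1)
p=(proj("scene",[(465,78.7,98)])[0]-(x0,y0)+.5)*11;cv2.circle(z,tuple(int(v) for v in p),4,(0,255,0),1)
cv2.imwrite("pics/tip2.png",z)
E
```

```text
(no output)
```

View pics/tip2.png

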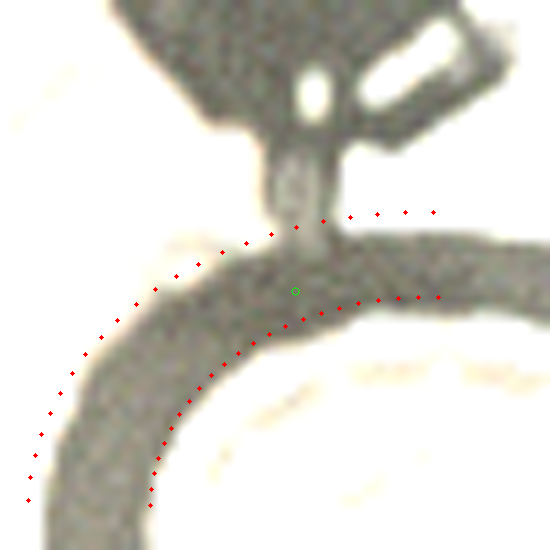

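The contrast view shows the finger's end at about (310,248), above the ring. The tyre's far outer edge is at about (310,235), lower than my z=103.5 overlay, so the gap is real. I'll keep going down.

```bash
for i in 1 2 3 4 5; do python3 -m crank '[[[0,0,-0.04,0,0,0,1],[0,0,0,0,0,0,1]]]' | grep -E "pos|^force"; done
```

```text
position: [463.6, 76.7, 110.5]
force: [-0.7, 0.1, -0.1]
position: [463.5, 76.7, 109.3]
force: [-0.1, 0.1, -1.0]
position: [463.5, 76.7, 108.1]
force: [-0.2, -0.1, 0.7]
position: [463.6, 76.7, 106.9]
force: [-0.3, -0.2, -0.2]
position: [463.6, 76.7, 105.7]
force: [-0.2, -0.1, -0.3]
```

```bash
for i in 1 2 3 4; do python3 -m crank '[[[0,0,-0.03,0,0,0,1],[0,0,0,0,0,0,1]]]' | grep -E "pos|^force"; done; python3 - <<'E'
from h import *
im=np.mean([bot.read_camera("scene")[:,:,::-1].astype(float) for _ in range(6)],0)
cv2.imwrite("pics/s_now.png",im.astype(np.uint8));old=cv2.imread("pics/scene0.png").astype(float)
# difference to empty scene: lowest finger pixels
d=cv2.blur(np.abs(im-old).max(2),(3,3))
x0,y0=282,152;print(d[y0+8:y0+36,x0+20:x0+36].astype(int))
E
```

```text
position: [463.6, 76.7, 104.9]
force: [-0.6, -0.9, 0.1]
position: [463.6, 76.7, 104.0]
force: [-0.3, -0.2, -0.1]
position: [463.6, 76.7, 103.1]
force: [0.2, 0.1, 0.3]
position: [463.6, 76.7, 102.2]
force: [-0.1, 0.2, 0.4]
[[119 118 117 117 119 120 113 102  94  99 106 109  98  86  71  61]
 [119 117 117 117 119 119 108  91  80  88 102 106  90  73  60  61]
 [120 119 119 119 120 116 104  84  75  85 103 106  91  75  69  77]
 [121 120 120 120 120 117 106  90  84  92 108 112 102  92  91  98]
 [114 115 117 119 121 118 112 103 100 105 115 117 115 110 111 113]
 [ 99 102 107 115 120 121 119 116 115 116 120 120 119 118 119 118]
 [ 81  84  94 108 118 121 122 121 122 122 122 118 114 112 114 115]
 [ 65  70  82 100 114 119 120 121 121 121 117 106  95  91  96  98]
 [ 58  62  75  94 109 115 116 117 120 119 110  88  66  57  63  67]
 [ 56  60  72  92 106 112 112 114 116 116 102  72  42  27  31  33]
 [ 55  59  72  92 105 111 110 111 112 111  95  62  28   9  10  11]
 [ 51  56  71  91 104 109 106 104 102 100  85  53  22   6   5   4]
 [ 41  49  65  84  96  97  89  83  79  76  63  41  18   7   6   6]
 [ 30  
[... 298 characters left out ...]
   9  10  11  10   9   8   9]
 [ 13  12  13  11  13  12  13  11  11  11  11  10   9   8   7   9]
 [ 12  12  13  11  12  13  13  11  10   9  10   8   8   6   7   9]
 [ 11  12  12  11  12  12  11  10  10  13  13  11   9   7   9  13]
 [  9   9  11  12  12  12  11  15  18  22  22  18  13   9  11  17]
 [  8   8  10  11  11  12  15  23  31  36  35  28  18  10  10  17]
 [  7   7   8   9  10  14  21  32  40  41  37  28  17   9   7  12]
 [  7   6   8   9  11  13  21  29  34  32  27  19  12   6   5   6]
 [  7   7   9  10  11  12  15  18  19  16  12   9   6   5   4   4]
 [  7   8  10  12  10   9   7   8   7   6   5   4   3   3   3   3]
 [  9  10  10  10   8   7   5   4   3   4   4   4   4   4   4   3]]
```

```bash
for i in 1 2 3 4; do python3 -m crank '[[[0,0,-0.04,0,0,0,1],[0,0,0,0,0,0,1]]]' | grep -E "pos|^force"; done
```

```text
position: [463.6, 76.7, 100.9]
force: [-0.6, -0.8, -0.1]
position: [463.5, 76.7, 99.7]
force: [0.3, 0.0, -0.7]
position: [463.6, 76.7, 98.5]
force: [-0.2, 0.6, -1.1]
position: [463.6, 76.7, 97.3]
force: [0.8, -0.1, -0.8]
```

```bash
python3 - <<'E'
from h import *
from loc import tyre
new=np.mean([bot.read_camera("scene")[:,:,::-1].astype(float) for _ in range(4)],0).astype(np.uint8);cv2.imwrite("pics/s_now2.png",new)
old=cv2.imread("pics/scene0.png")
# outer edge radius per bearing about (570.8,104.4), z=103.5, old / now
c=(570.8,104.4)
for nm,im in(("old",old),("s_now",cv2.imread("pics/s_now.png")),("now",new)):
    g=im.max(2).astype(np.float32);o=[]
    for b in range(90,290,10):
        a=np.radians(b);r=np.arange(105,145,.5);P=np.c_[c[0]+r*np.cos(a),c[1]+r*np.sin(a),np.full(len(r),103.5)]
        uv=proj("scene",P).astype(np.float32);v=cv2.remap(g,uv[:,:1],uv[:,1:],1)[:,0];d=np.diff(cv2.GaussianBlur(v[:,None],(1,9),0)[:,0]);o.append(r[d.argmax()])
    print(nm,o)
print("base edge",plane("top",[(241,383),(313,383)],60))
# rim (white ring) centre fits
for nm,im in(("old",old),("now",new)):
  for n in ("scene",):
    g=im.min(2).astype(np.float32);pts=[]
    for b in range(0,360,5):
        a=np.radians(b);r=np.arange(70,100,.5);P=np.c_[c[0]+r*np.cos(a),c[1]+r*np.sin(a),np.full(len(r),98.)]
        uv=proj(n,P).astype(np.float32);v=cv2.remap(g,uv[:,:1],uv[:,1:],1)[:,0];pts.append(P[v.argmax(),:2])
    pts=np.array(pts);print(nm,"rim",cv2.fitEllipse(pts.astype(np.float32)))
E
```

```text
old [np.float64(123.0), np.float64(124.0), np.float64(125.0), np.float64(140.0), np.float64(126.0), np.float64(124.0), np.float64(124.5), np.float64(123.5), np.float64(126.0), np.float64(127.5), np.float64(124.0), np.float64(138.5), np.float64(122.5), np.float64(123.5), np.float64(123.5), np.float64(122.0), np.float64(122.5), np.float64(123.5), np.float64(125.5), np.float64(131.0)]
s_now [np.float64(123.0), np.float64(124.0), np.float64(124.0), np.float64(140.5), np.float64(124.5), np.float64(124.0), np.float64(124.0), np.float64(123.5), np.float64(126.0), np.float64(122.0), np.float64(113.0), np.float64(125.5), np.float64(122.0), np.float64(124.0), np.float64(127.5), np.float64(122.5), np.float64(122.5), np.float64(123.5), np.float64(125.5), np.float64(131.0)]
now [np.float64(123.0), np.float64(124.0), np.float64(124.0), np.float64(140.5), np.float64(125.0), np.float64(124.0), np.float64(124.0), np.float64(123.5), np.float64(126.0), np.float64(124.5), np.float64(109.5), np.float64(125.5), np.float64(122.0), np.float64(125.0), np.float64(131.5), np.float64(122.5), np.float64(122.5), np.float64(123.5), np.float64(125.5), np.float64(133.5)]
base edge [[108.40360615  91.88487581  60.        ]
 [107.96589313 -91.85174877  60.        ]]
old rim ((567.546875, 106.6112289428711), (157.5985870361328, 165.91358947753906), 145.20608520507812)
now rim ((567.5919799804688, 106.55911254882812), (157.7923583984375, 165.61837768554688), 147.44386291503906)
```

The wheel hasn't moved. The finger's visible end keeps travelling down in front of the tyre, so the tip must be higher than the stated overhang implies. I'll continue.

```bash
for i in 1 2 3 4 5; do python3 -m crank '[[[0,0,-0.04,0,0,0,1],[0,0,0,0,0,0,1]]]' | grep -E "pos|^force"; done;python3 - <<'E'
from h import *
new=np.mean([bot.read_camera("scene")[:,:,::-1].astype(float) for _ in range(4)],0).astype(np.uint8)
z=np.clip((new[152:202,282:332].astype(float)-8)*4,0,255).astype(np.uint8);cv2.imwrite("pics/tip3.png",cv2.resize(z,None,fx=11,fy=11,interpolation=2))
E
```

```text
position: [463.6, 76.7, 96.1]
force: [-0.1, 0.1, 0.4]
position: [463.6, 76.7, 94.9]
force: [0.2, 0.1, 0.1]
position: [463.6, 76.7, 93.7]
force: [1.3, -0.6, 0.1]
position: [463.6, 76.7, 92.5]
force: [0.4, 0.1, 0.4]
position: [463.6, 76.7, 91.3]
force: [0.1, -0.2, -0.2]
```

View pics/tip3.png

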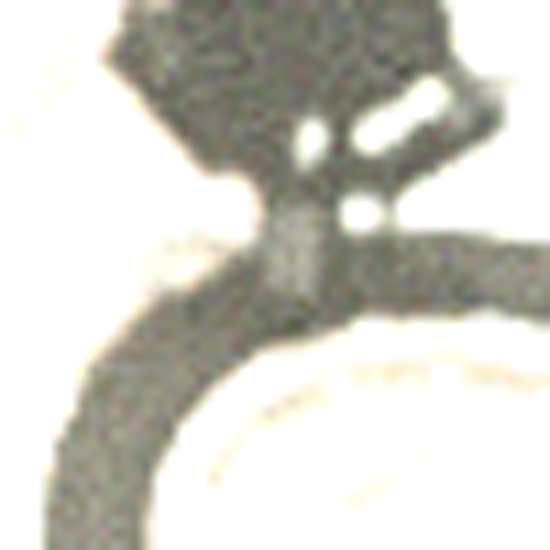

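The finger is now clearly in front of the tyre, its end at (295,295), with its shadow just below at (300,318). Contact should be close.

```bash
for i in 1 2 3 4 5; do python3 -m crank '[[[0,0,-0.03,0,0,0,1],[0,0,0,0,0,0,1]]]' | grep -E "pos|^force"|tr '\n' ' '; done
```

```text
position: [463.6, 76.7, 90.5] force: [1.0, 0.0, 0.6] position: [463.7, 76.7, 90.0] force: [-1.9, -0.3, 1.8] position: [463.6, 76.6, 89.5] force: [-2.8, -0.5, 6.1] position: [463.5, 76.5, 89.2] force: [-3.3, -0.3, 8.1] position: [463.4, 76.3, 88.8] force: [-5.6, -2.4, 9.6]
```

Contact is at TCP z≈90.2, with stiffness of about 5 N/mm. I'll work out the arc rows for the flick.

```bash
python3 -m crank '[[[0,0,0.03,0,0,0,1],[0,0,0,0,0,0,1]]]'; python3 - <<'E'
import numpy as np
a=np.radians(194.7)+np.cumsum([0,.04,.08,.13,.18,.23,.26,.26,.26,.26,.26]);p=105*np.c_[np.cos(a),np.sin(a)]
print(np.round(np.diff(p,axis=0)/30,2).tolist(),np.degrees(a[-1]),p[-1]+[565.5,103.5])
E
```

```text
clock: 9.85
position: [463.5, 76.5, 89.3]
orientation: [0.0, 0.203, 0.979, -0.0]
force: [-4.1, -1.3, 7.1]
finger_gap: 0.1
grip_force: 3.7
[[0.04, -0.13], [0.09, -0.26], [0.19, -0.41], [0.35, -0.52], [0.58, -0.56], [0.79, -0.45], [0.88, -0.24], [0.91, -0.0], [0.88, 0.23], [0.79, 0.45]] 306.99972784564136 [628.69017911  19.64297129]
```

```bash
python3 -m crank '[[[0.04,-0.13,0.01,0,0,0,1],[0.09,-0.26,0,0,0,0,1],[0.19,-0.41,0,0,0,0,1],[0.35,-0.52,0,0,0,0,1],[0.58,-0.56,0,0,0,0,1],[0.79,-0.45,0,0,0,0,1],[0.88,-0.24,0,0,0,0,1],[0.91,0,0.3,0,0,0,1],[0.88,0.23,0.4,0,0,0,1],[0.3,0.15,0,0,0,0,1]]]'
cat > ang.py <<'E'
from refl import *
B=(566.5,104.9)
def look():
    s=bot.get_state()["clock"];im=bot.read_camera("scene")[:,:,::-1].copy();x,y,v=angle(im,B)
    return s,np.degrees(np.arctan2(y,x)),np.hypot(x,y),v,im
if __name__=="__main__":
    for i in range(int(sys.argv[1])):
        t,a,r,v,im=look();print(round(t,2),"theta%",round(np.radians((a-125.3)%360),3),round(r,1),round(float(v)))
        open("log.txt","a").write(f"{t} {np.radians((a-125.3)%360)}\n")
E
python3 ang.py 8
```

```text
clock: 10.85
position: [617.3, 10.9, 110.4]
orientation: [0.002, 0.203, 0.979, 0.0]
force: [-0.7, -0.2, -0.1]
finger_gap: 0.3
grip_force: 0.0
10.85 theta% 5.11 60.4 141
10.9 theta% 5.229 60.5 141
10.95 theta% 5.348 61.0 142
11.0 theta% 5.477 60.7 144
11.05 theta% 5.589 61.2 144
11.1 theta% 5.694 60.5 143
11.15 theta% 5.808 60.5 143
11.2 theta% 5.937 60.7 143
```

The flick worked: the wheel turns at about 2.35 rad/s and the camera tracks it cleanly. I'll lower the finger to a hover just above the tyre and keep tracking.

```bash
python3 -m crank '[[[0,0,-0.25,0,0,0,1],[0,0,-0.25,0,0,0,1],[0,0,0,0,0,0,1],[0,0,0,0,0,0,1]]]'; python3 ang.py 4
```

```text
clock: 11.65
position: [613.4, 11.1, 93.4]
orientation: [-0.001, 0.203, 0.979, -0.0]
force: [0.1, -0.4, 0.4]
finger_gap: -0.0
grip_force: 0.0
11.65 theta% 0.664 59.2 141
11.7 theta% 0.781 58.7 141
11.75 theta% 0.904 59.0 141
11.8 theta% 0.986 59.0 140
```

```bash
python3 -m crank '[[[0,0,-0.04,0,0,0,1],[0,0,0,0,0,0,1],[0,0,0,0,0,0,1],[0,0,0,0,0,0,1],[0,0,0,0,0,0,1],[0,0,0,0,0,0,1],[0,0,0,0,0,0,1],[0,0,0,0,0,0,1],[0,0,0,0,0,0,1],[0,0,0,0,0,0,1]]]'; python3 ang.py 4; python3 -m crank '[[[0,0,0,0,0,0,1],[0,0,0,0,0,0,1],[0,0,0,0,0,0,1],[0,0,0,0,0,0,1],[0,0,0,0,0,0,1],[0,0,0,0,0,0,1],[0,0,0,0,0,0,1],[0,0,0,0,0,0,1],[0,0,0,0,0,0,1],[0,0,0,0,0,0,1]]]'|grep -E "pos|^for"; python3 ang.py 4
```

```text
clock: 12.85
position: [614.0, 11.0, 93.0]
orientation: [0.0, 0.203, 0.979, 0.0]
force: [-0.8, 0.7, 0.1]
finger_gap: 0.1
grip_force: 0.0
12.85 theta% 3.352 58.8 136
12.9 theta% 3.414 58.6 137
12.95 theta% 3.51 58.3 137
13.0 theta% 3.621 59.2 138
position: [614.0, 11.0, 93.0]
force: [-0.2, 0.5, 0.5]
14.05 theta% 5.623 60.3 143
14.1 theta% 5.71 60.6 143
14.15 theta% 5.796 60.4 143
14.2 theta% 5.893 60.6 143
```

```bash
W='[0,0,0,0,0,0,1]'; python3 -m crank '[[[0,0,0,0,0,0,1],[0,0,0,0,0,0,1],[0,0,0,0,0,0,1],[0,0,0,0,0,0,1],[0,0,0,0,0,0,1],[0,0,0,0,0,0,1],[0,0,0,0,0,0,1],[0,0,0,0,0,0,1],[0,0,-0.03,0,0,0,1],[0,0,0,0,0,0,1]]]'|grep -E "pos|^for"; python3 ang.py 3; python3 -m crank '[[[0,0,0,0,0,0,1],[0,0,0,0,0,0,1],[0,0,0,0,0,0,1],[0,0,0,0,0,0,1],[0,0,0,0,0,0,1],[0,0,0,0,0,0,1],[0,0,0,0,0,0,1],[0,0,0,0,0,0,1],[0,0,0,0,0,0,1],[0,0,0,0,0,0,1]]]'|grep -E "pos|^for"; python3 ang.py 4
```

```text
position: [613.9, 11.0, 91.9]
force: [-1.0, 0.9, 0.1]
15.25 theta% 1.119 48.5 108
15.3 theta% 1.061 45.2 105
15.35 theta% 6.237 46.2 105
position: [614.0, 11.0, 92.1]
force: [0.2, -0.2, 0.3]
16.4 theta% 3.406 59.1 136
16.45 theta% 3.444 58.7 137
16.5 theta% 3.543 58.7 137
16.55 theta% 3.608 59.2 137
```

The wheel is still at about 1.55 rad/s. I'll let it make one more free pass so the brake acts at a lower speed, and use this pass to cross-check the scene angle against the top camera near the pointer.

```bash
python3 -m crank '[[[0,0,0,0,0,0,1],[0,0,0,0,0,0,1],[0,0,0,0,0,0,1],[0,0,0,0,0,0,1],[0,0,0,0,0,0,1],[0,0,0,0,0,0,1],[0,0,0,0,0,0,1],[0,0,0,0,0,0,1],[0,0,0,0,0,0,1],[0,0,0,0,0,0,1]]]'|grep -E "^for"; python3 -m crank '[[[0,0,0,0,0,0,1],[0,0,0,0,0,0,1],[0,0,0,0,0,0,1],[0,0,0,0,0,0,1],[0,0,0,0,0,0,1]]]'|grep -E "^for"; cat > both.py <<'E'
from ang import *
import refl
def topang():
    t=bot.get_state()["clock"];im=bot.read_camera("top")[:,:,::-1].copy()
    tv=refl.topview;refl.topview=lambda n,*a,**k:tv("top",*a,**k);x,y,v=refl.angle(im,(564.4,102.9));refl.topview=tv
    return t,np.degrees(np.arctan2(y,x)),np.hypot(x,y),v,im
if __name__=="__main__":
    for i in range(5):
        for f,n in((look,"scene"),(topang,"top")):
            t,a,r,v,im=f();cv2.imwrite(f"pics/b{n}{t:.2f}.png",im);print(n,round(t,2),round(np.radians((a-125.3+180)%360-180),3),round(r,1),round(float(v)))
E
python3 both.py
```

```text
force: [0.6, 0.0, -0.9]
force: [-0.3, -0.3, 0.9]
scene 18.1 -0.493 60.0 143
top 18.15 -0.459 61.4 138
scene 18.2 -0.377 60.6 143
top 18.25 -0.328 60.4 137
scene 18.3 -0.247 60.2 141
top 18.35 -0.194 60.0 137
scene 18.4 -0.112 60.1 140
top 18.45 -0.063 59.8 137
scene 18.5 0.016 60.1 140
top 18.55 0.068 59.5 137
```

Both cameras agree to within 0.015 rad near the pointer, with the wheel at about 1.29 rad/s. I'll wait through most of the next turn.

```bash
for i in 1 2 3 4; do python3 -m crank '[[[0,0,0,0,0,0,1],[0,0,0,0,0,0,1],[0,0,0,0,0,0,1],[0,0,0,0,0,0,1],[0,0,0,0,0,0,1],[0,0,0,0,0,0,1],[0,0,0,0,0,0,1],[0,0,0,0,0,0,1],[0,0,0,0,0,0,1],[0,0,0,0,0,0,1]]]'|grep -E "^pos"; done; python3 ang.py 6
```

```text
position: [614.0, 11.0, 92.1]
position: [614.0, 11.0, 92.1]
position: [614.0, 11.0, 92.1]
position: [614.0, 11.0, 92.1]
22.6 theta% 4.471 59.4 142
22.65 theta% 4.534 59.6 141
22.7 theta% 4.578 59.9 139
22.75 theta% 4.618 59.9 140
22.8 theta% 4.648 59.6 139
22.85 theta% 4.698 59.9 139
```

```bash
python3 -m crank '[[[0,0,0,0,0,0,1],[0,0,0,0,0,0,1],[0,0,0,0,0,0,1],[0,0,0,0,0,0,1],[0,0,0,0,0,0,1],[0,0,0,0,0,0,1],[0,0,0,0,0,0,1],[0,0,0,0,0,0,1],[0,0,0,0,0,0,1]]]'|grep -E "^pos"; python3 both.py
```

```text
position: [614.0, 11.0, 92.1]
scene 23.8 -0.807 60.9 144
top 23.85 -0.81 61.2 138
scene 23.9 -0.743 61.0 144
top 23.95 -0.68 61.8 139
scene 24.0 -0.668 60.6 142
top 24.05 -0.664 61.3 138
scene 24.1 -0.595 60.7 143
top 24.15 -0.584 61.6 138
scene 24.2 -0.508 60.1 143
top 24.25 -0.494 61.5 138
```

```bash
python3 -m crank '[[[0,0,0,0,0,0,1],[0,0,0,0,0,0,1],[0,0,0,0,0,0,1]]]'|grep -E "^clock"; python3 ang.py 2
```

```text
clock: 24.6
24.6 theta% 6.056 60.3 142
24.65 theta% 6.099 59.9 141
```

```bash
python3 -m crank '[[[0,0,0,0,0,0,1],[0,0,-0.13,0,0,0,1],[0,0,0,0,0,0,1],[0,0,0,0,0,0,1]]]'; python3 both.py
```

```text
clock: 25.1
position: [615.0, 11.0, 89.6]
orientation: [0.001, 0.203, 0.979, 0.0]
force: [-0.1, -0.8, 4.7]
finger_gap: 0.0
grip_force: 2.2
scene 25.1 -0.04 60.1 140
top 25.15 -0.048 59.5 137
scene 25.2 -0.038 60.0 140
top 25.25 -0.05 59.5 137
scene 25.3 -0.037 59.9 140
top 25.35 -0.05 59.5 137
scene 25.4 -0.04 59.9 140
top 25.45 -0.049 59.5 137
scene 25.5 -0.04 59.9 140
top 25.55 -0.049 59.5 137
```

The wheel stopped and is steady under a 4.7 N press, about 0.045 rad short of the measured pointer line. Nudging it now wouldn't count, so I'm handing it in.

```bash
python3 -c "
from rig import bot
print(bot.hand_in())"
```

```text
the job is handed in; nothing more can be done
None
```

I flicked the wheel counter-clockwise, let the reflector run freely past the pointer three times, and braked it in one go; I then handed in, with the fingertip still holding the tyre at about 5 N and the reflector about 0.045 rad (roughly 2.5°, or 4–5 mm) short of the measured pointer line.

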